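# Nudge the jigger to the middle of its stand

### The arm

A 6-joint arm with a two-finger parallel gripper is mounted at the origin on a cart in front of the work surface, level with it; the furniture and walls round the work are solid. World frame = base frame: x ahead of the robot, y to its left, z up, the work surface at z = 0. Lengths are in m, angles in rad, forces in N, time in s.
With the tool pointing down it reaches from about 0.35 to 0.85 m from the base axis. Payload 8.1 kg.
Tool frame: the origin (TCP) lies between the finger pads; the fingertips stand 14 mm ahead of it and the grasp point (between the pads) lies 5 mm behind it; z points along the fingers, y is the line along which they close (so a half turn about z gives the same grasp; the last joint's range is limited). The gripper opens to 93 mm and grips with 3 to 60 N. Pads are 15 mm wide; open, the fingers measure 128 mm over their backs; the gripper's body (75 mm by 188 mm) begins 65 mm behind the grasp point.
Start: joints at [1.107, 0.13, 1.488, -0, 1.523, -0.085], TCP at [0.222, 0.557, 0.233] pointing down, gripper open.
Joint ranges: [-2.96, 2.96], [-0.89, 2.26], [0.02, 2.5], [-1.34, 4.48], [0, 2.73], [-2.66, 2.66]. Speed limits (rad/s): [2.39, 2.39, 2.79, 3.14, 3.14, 3.14].

### API

Orientations are given as a rotation vector (axis times angle).
In Python, from plant import robot gives the robot as it stands.
- The arm moves only by the tool arm_command, never from a script. Its argument "targets" is a list of rows, each an object of numbers: "x", "y", "z": the shift along the world's x, y, z in units of 500 mm (1.0 is 500 mm); "rx", "ry", "rz": the turn, a rotation vector about the world's x, y, z in units of 2 rad (1.0 is 2 rad); "claw": the closure in counts, from 0 (fully open) to 255 (shut). In form: [{"x": .., "y": .., "z": .., "rx": .., "ry": .., "rz": .., "claw": ..}, ...]. A call has 1 to 10 rows; each row is the pose to reach, as a shift and turn from the pose commanded when the call began; what a row does not reach only later rows make up. A row lasts 1/12 s, in which the tool goes at most 41.7 mm and 7.16 degrees, less where a joint would pass 70% of its speed; a pose out of reach is approached as far as the arm can. A call with a number of a shift or a turn outside -1 to 1 is refused whole. A call with a gripper value outside its range is refused whole. The fingers move at their own pace and stop on an object; "squeeze" is the grip in N (left out, the last holds). Time passes only in rows, so rows that repeat a pose let the fingers close. It gives the time, the measured TCP pose, the force, the opening and the grip force at its end, in the units of the state.
- robot.read_state(): the state, without advancing time (a new reading comes with each control period).
- robot.read_camera(name): name is "side" or "top" or "wrist"; returns (picture, depth): 400x640x3 uint8, red, green, blue; 400x640 float32, m along the optical axis (not along the pixel's ray), 0 where there is no reading.
- robot.get_calibration(name): a dict with "intrinsics" (3x3 intrinsics, pixels), "dist" ([k1, k2, p1, p2, k3] as OpenCV has them; the pictures are not rectified), "origin" and "orientation" of the camera in the world. Camera axes: x right, y up, looking along -z (the intrinsics and any distortion apply to the point x, -y, -z); pixel columns grow to the right and rows downward; lengths in m; the calibration is good to about 2 mm. A picture is of the moment at which its call begins: read the wrist's pose just before it. get_calibration takes no time and is no camera call; for the wrist camera it gives the pose at the moment of the call.
- robot.close_job(): hands the job in; it is judged then, once.
The state is a dict: "t": time; "q": joint angles; "dq": joint speeds; "joint_torque": joint torques, N m; "tool_pos": TCP position; "orientation": TCP orientation; "force": force on the tool from outside, world axes, zero at the start; "wrist_torque": the same for the moment, N m; "opening": finger opening in m; "gripper_force": force on a finger pad.
Only numpy, scipy, OpenCV 4.12 (cv2) and the standard library are available. Lean on these libraries where they do the work, as an engineer would, in place of code of your own. Each camera call takes 0.05 s, during which the arm holds its last target. There are 200 camera calls.

### The job

The steel jigger was put down off-centre on its round marble stand. Without gripping or lifting it, push it gently, low down near its foot, with light taps of the fingertips until its foot stands wholly inside the brass ring in the middle of that stand, still upright; then take the hand away. Do not shift the stand, and leave the egg cup on the other stand and everything else on the worktop as it is.

Things in the scene. Friction and masses are not known exactly. Their poses are not given: they have to be found in the camera images.
- jigger: Plain steel double jigger, 70 mm tall, about 90 g, loose on jigger_stand. Origin: centre of its underside; z up. The foot is its widest part, 42 mm across just above the underside; top rim 37 mm across. The 16 mm waist is filled for contact (a plain frustum), so an upright finger meets it at the fingertip. Pushed below 25 mm above its foot it slides; higher, it may tip. Its base is slightly uneven: it rocks and leans up to 3 deg at rest.
- jigger_stand: Round marble stand, 104 mm across and 30 mm high, 0.7 kg, loose on the worktop; the one that carries the jigger (left or right of the other). Origin: centre of its underside; z up; its flat top is at 30 mm. A brass ring, 58 mm inside and 61 mm outside diameter, is let in flush around the middle of the top.
- cup_stand: The other round marble stand, same shape and size, carrying the egg cup. Origin: centre of its underside; z up.
- egg_cup: Plated egg cup, 46 mm across and 60 mm tall, standing in the middle of cup_stand; to be left alone. Origin: centre of its underside; z up.
- cork: Wine cork standing on end, 23 mm across, 44 mm tall, on the worktop between and in front of the stands; bystander. Origin: centre of its underside.
- match_box: Match box lying flat, 36 x 53 x 15 mm, behind the stands; bystander. Origin: centre of its underside.
- lemon: Lemon, 71 x 53 x 51 mm, at the left front; bystander. Origin: centre of its underside.
- pantry_book: Black notebook lying flat, 148 x 110 x 16 mm, at the right; bystander. Origin: centre of its underside.
- tea_mug: White mug with a handle, 78 x 110 x 97 mm, far right; bystander. Origin: centre of its underside.
- teaspoon: Teaspoon, 138 x 28 x 12 mm, lying at the front edge; bystander. Origin: centre of its underside.
There are look-alikes about, which are no part of the job. Leave any blue or purple look-alike of the jigger_stand alone.

How it is judged:
By the outcome, as a careful person would: the job done as asked, in the order asked, and still so for the second after the job is handed in, with the robot touching nothing.
It also fails if it takes over 45 s, if anything falls off the work surface, if the arm or the gripper's body presses on something with over 40 N, if the wrist force passes 120 N, or if a joint passes its speed limit or range.

## Working session

There is one attempt and no reset: what is moved stays moved. The work goes in short steps, Python scripts to look and compute and a tool call to move; the robot and the scene stay as the last step left them, time stands still between calls to the robot, and variables do not carry over. Pictures are saved under pics/ and viewed, at most 10 in all, crops included, and the job is handed in when it is done.

Besides the shell and the picture viewer there is one more tool, called after ">>>" as name([rows], argument=value, ...), one row to a line, values as JSON. arm_command: Moves the arm, as the interface text tells. Shifts and turns lie within -1 to 1; 1 stands for 500 mm of shift or 2 rad of turn. Its arguments: {"type":"object","properties":{"targets":{"type":"array","items":{"type":"object","properties":{"x":{"type":"number","minimum":-1,"maximum":1},"y":{"type":"number","minimum":-1,"maximum":1},"z":{"type":"number","minimum":-1,"maximum":1},"rx":{"type":"number","minimum":-1,"maximum":1},"ry":{"type":"number","minimum":-1,"maximum":1},"rz":{"type":"number","minimum":-1,"maximum":1},"claw":{"type":"number"}}}},"squeeze":{"type":"number"}},"required":["targets"]}

```bash
mkdir -p pics; cat > h.py <<'E'
import numpy as np, cv2
from plant import robot
from scipy.spatial.transform import Rotation as R
def cal(n):
    c=robot.get_calibration(n); K=np.array(c["intrinsics"],float); d=np.array(c["dist"],float); o=np.array(c["orientation"],float)
    M=o if o.shape==(3,3) else (R.from_rotvec(o).as_matrix() if o.size==3 else R.from_quat(o).as_matrix())
    return K,d,np.array(c["origin"],float),M
def rays(c,uv):
    K,d,o,M=c
    p=cv2.undistortPoints(np.array(uv,float).reshape(-1,1,2),K,d).reshape(-1,2)
    return np.c_[p[:,0],-p[:,1],-np.ones(len(p))]@M.T
def onplane(c,uv,z):
    r=rays(c,uv); return c[2]+r*((z-c[2][2])/r[:,2])[:,None]
def proj(c,P):
    K,d,o,M=c; q=(np.atleast_2d(P)-o)@M; q=q*[1,-1,-1]
    return cv2.projectPoints(q,np.zeros(3),np.zeros(3),K,d)[0].reshape(-1,2)
def shot(n,f):
    c=cal(n); im,dp=robot.read_camera(n); cv2.imwrite(f"pics/{f}.png",im[:,:,::-1]); np.save(f"pics/{f}.npy",dp); return c,im,dp
E
python3 - <<'E'
from h import *
print(robot.get_calibration("top")); print(robot.read_state())
shot("top","top0"); shot("side","side0")
E
```

```text
{'intrinsics': array([[389.58080538,   0.        , 319.21137498],
       [  0.        , 389.58080538, 193.87312289],
       [  0.        ,   0.        ,   1.        ]]), 'dist': array([-0.00297523,  0.        ,  0.        ,  0.        ,  0.        ]), 'origin': array([0.23960026, 0.04129614, 1.44468757]), 'orientation': array([ 0.14922187, -0.14357231, -1.58017038])}
{'t': 0.0, 'q': array([ 1.10660432e+00,  1.31147833e-01,  1.48927905e+00,  7.09057948e-06,
        1.52298788e+00, -8.53980502e-02]), 'dq': array([ 6.60281649e-04,  1.32990558e-03,  3.96370115e-05, -1.79890495e-03,
        5.06427908e-04,  1.37260932e-04]), 'joint_torque': array([-2.08463411e-03, -5.59865177e+01, -4.91749585e+01,  7.65716331e-02,
        3.62669479e-02, -1.44551705e-04]), 'tool_pos': array([0.22161281, 0.55699098, 0.23159551]), 'orientation': array([-5.91363191e-01, -3.08492095e+00,  2.75132042e-03]), 'force': array([ 0.30949426, -0.06431329,  0.01443071]), 'wrist_torque': array([0.03190225, 0.01604816, 0.0647484 ]), 'gripper_force': 0.0, 'opening': 0.0932670525911408}
```

View pics/top0.png

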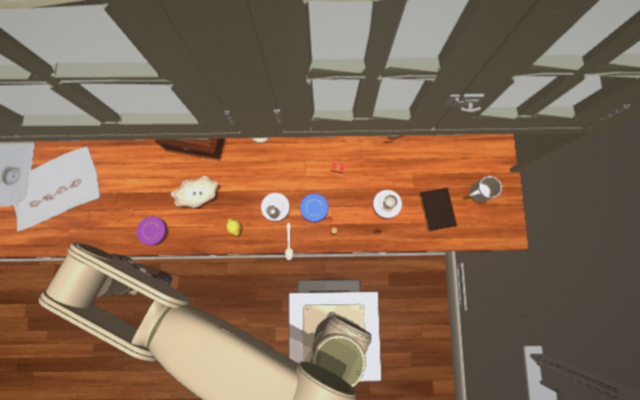

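View pics/side0.png

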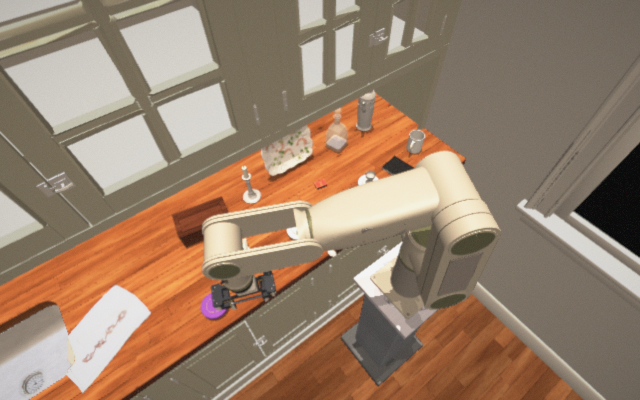

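Top view: white stands at about (275,207) and (388,203), with blue (314,207) and purple (152,231) look-alikes. The side view is mostly blocked by the arm. I'll enlarge the stands.

```bash
python3 - <<'E'
from h import *
c=cal("top"); im=cv2.imread("pics/top0.png"); dp=np.load("pics/top0.npy")
a=cv2.resize(im[180:235,245:330],None,fx=8,fy=8,interpolation=cv2.INTER_CUBIC)[:, :]
b=cv2.resize(im[180:235,360:415],None,fx=8,fy=8,interpolation=cv2.INTER_CUBIC)
v=np.hstack([a,b]); cv2.imwrite("pics/crop0.png",cv2.resize(v,(800,int(v.shape[0]*800/v.shape[1]))))
hsv=cv2.cvtColor(im,cv2.COLOR_BGR2HSV)
m=((hsv[:,:,1]<70)&(hsv[:,:,2]>120)).astype(np.uint8)
for x0,x1 in((258,295),(370,407)):
    q=np.zeros_like(m); q[188:224,x0:x1]=m[188:224,x0:x1]
    k=max(cv2.findContours(q,0,2)[0],key=cv2.contourArea); h=cv2.convexHull(k)
    W=onplane(c,h.reshape(-1,2),.03); 
    (cx,cy),r=cv2.minEnclosingCircle(W[:,:2].astype(np.float32)); print(cx,cy,r,cv2.fitEllipse(h))
for uv in((272,212),(390,202),(314,207),(334,231),(234,227),(289,254)): print(uv,onplane(c,[uv],.03 if uv[1]==207 else .1 if uv[0] in(272,390) else 0.02),dp[uv[1],uv[0]])
E
```

```text
0.46052613854408264 0.20898443460464478 0.053417667746543884 ((274.80780029296875, 206.62600708007812), (28.038747787475586, 28.692768096923828), 73.66864776611328)
0.46607089042663574 -0.20381192862987518 0.05353386700153351 ((386.9186706542969, 203.49948120117188), (28.216659545898438, 28.590560913085938), 123.36616516113281)
(272, 212) [[0.43096149 0.20972632 0.1       ]] 1.3842185
(390, 202) [[ 0.46020164 -0.20267056  0.1       ]] 1.3985375
(314, 207) [[0.45719749 0.06433832 0.03      ]] 1.4260188
(334, 231) [[ 0.36896716 -0.00758332  0.02      ]] 1.4046627
(234, 227) [[0.3888751  0.35871587 0.02      ]] 1.3910686
(289, 254) [[0.28813377 0.15691369 0.02      ]] 1.4250475
```

View pics/crop0.png

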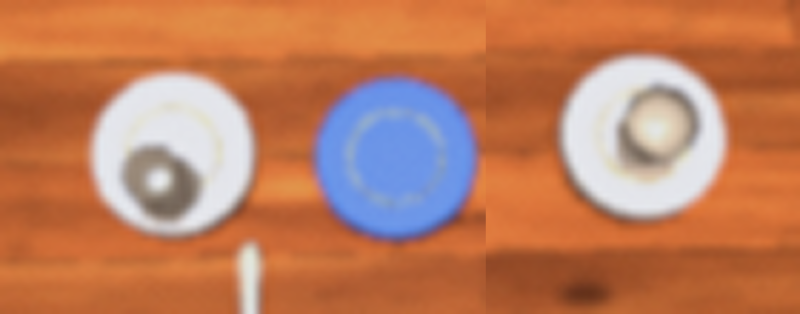

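The left stand carries the off-centre jigger: stand centre is about (0.461, 0.209), with the jigger offset towards the robot. I'll move to a viewing and approach pose with the fingers part-closed as a two-point pusher.

>>> arm_command([
  {"x": 0.28, "y": -0.694, "z": 0, "rz": 0.19, "claw": 184},
  {"x": 0.28, "y": -0.694, "z": 0, "rz": 0.19, "claw": 184},
  {"x": 0.28, "y": -0.694, "z": 0, "rz": 0.19, "claw": 184},
  {"x": 0.28, "y": -0.694, "z": 0, "rz": 0.19, "claw": 184},
  {"x": 0.28, "y": -0.694, "z": 0, "rz": 0.19, "claw": 184},
  {"x": 0.28, "y": -0.694, "z": 0, "rz": 0.19, "claw": 184},
  {"x": 0.28, "y": -0.694, "z": 0, "rz": 0.19, "claw": 184},
  {"x": 0.28, "y": -0.694, "z": 0, "rz": 0.19, "claw": 184},
  {"x": 0.28, "y": -0.694, "z": 0, "rz": 0.19, "claw": 184},
  {"x": 0.28, "y": -0.694, "z": 0, "rz": 0.19, "claw": 184},
])

```text
schema error: expected keys x, y, z, rx, ry, rz, claw
```

```bash
python3 - <<'E'
from h import *
s=robot.read_state(); print(s["t"],s["tool_pos"],R.from_rotvec(s["orientation"]).as_matrix().round(3),s["opening"])
c,im,dp=shot("wrist","w1"); print(c[2],c[3].round(2)); print(proj(c,[[.461,.209,.03],[.435,.21,.03]]))
E
```

```text
0.1 [0.22164048 0.55706108 0.23171689] [[-0.929  0.37  -0.001]
 [ 0.37   0.929 -0.001]
 [ 0.    -0.002 -1.   ]] 0.09309294292278117
[0.14667885 0.58752951 0.38326007] [[ 0.37 -0.89 -0.27]
 [ 0.93  0.35  0.11]
 [-0.   -0.29  0.96]]
[[160.84390934 409.07452967]
 [152.33317093 396.1131296 ]]
```

View pics/w1.png

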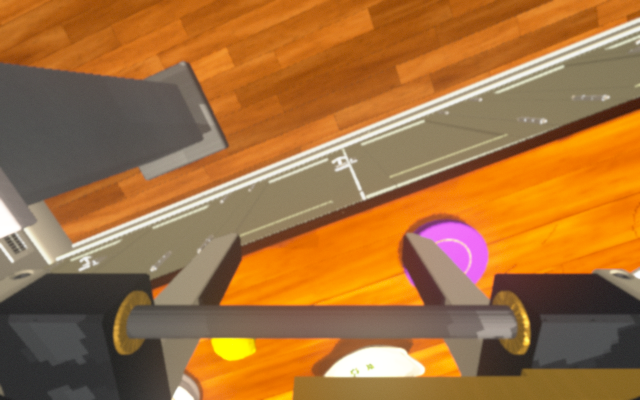

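Moves need all seven keys. This wrist view shows only the start area: purple stand at (445,255), lemon at (233,347). I'll go over the jigger for a close look.

>>> arm_command([
  {"x": 0.42, "y": -0.694, "z": 0, "rx": 0, "ry": 0, "rz": 0.19, "claw": 184},
  {"x": 0.42, "y": -0.694, "z": 0, "rx": 0, "ry": 0, "rz": 0.19, "claw": 184},
  {"x": 0.42, "y": -0.694, "z": 0, "rx": 0, "ry": 0, "rz": 0.19, "claw": 184},
  {"x": 0.42, "y": -0.694, "z": 0, "rx": 0, "ry": 0, "rz": 0.19, "claw": 184},
  {"x": 0.42, "y": -0.694, "z": 0, "rx": 0, "ry": 0, "rz": 0.19, "claw": 184},
  {"x": 0.42, "y": -0.694, "z": 0, "rx": 0, "ry": 0, "rz": 0.19, "claw": 184},
  {"x": 0.42, "y": -0.694, "z": 0, "rx": 0, "ry": 0, "rz": 0.19, "claw": 184},
  {"x": 0.42, "y": -0.694, "z": 0, "rx": 0, "ry": 0, "rz": 0.19, "claw": 184},
  {"x": 0.42, "y": -0.694, "z": 0, "rx": 0, "ry": 0, "rz": 0.19, "claw": 184},
  {"x": 0.42, "y": -0.694, "z": 0, "rx": 0, "ry": 0, "rz": 0.19, "claw": 184},
])

```text
t: 0.98
tool_pos: [0.4326, 0.208, 0.2326]
orientation: [-0.001, 3.141, -0.001]
force: [0.4, -0.1, -0.3]
opening: 0.031
gripper_force: 0.0
```

```bash
python3 - <<'E'
from h import *
s=robot.read_state(); print(s["t"],s["tool_pos"],R.from_rotvec(s["orientation"]).as_matrix().round(3),s["opening"],abs(s["dq"]).max())
c,im,dp=shot("wrist","w2"); print(c[2],c[0][0,0]); print(proj(c,[[.461,.209,.03],[.435,.21,.03]]))
E
```

```text
0.9833 [0.43260682 0.2080473  0.23257163] [[-1.    -0.001  0.   ]
 [-0.001  1.    -0.   ]
 [-0.    -0.    -1.   ]] 0.031049711902749307 0.8689846110976481
[0.35177864 0.20847652 0.38410117] 316.3779201676947
[[321.65741351 198.39777814]
 [322.5594714  176.74590167]]
```

View pics/w2.png

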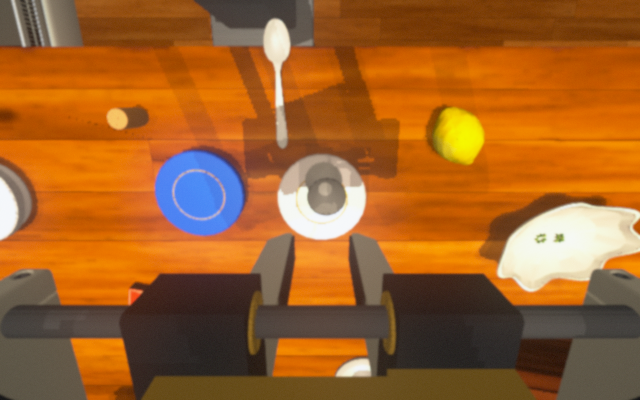

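Stand centred at about (322,197), with the jigger's dark foot and rim at about (325,185–200). Nothing is close to the stand. I'll measure it from a settled frame.

```bash
python3 - <<'E'
from h import *
robot.read_camera("top"); robot.read_camera("top")
c,im,dp=shot("wrist","w3"); s=robot.read_state(); print(s["tool_pos"],abs(s["dq"]).max())
v,u=np.mgrid[140:250,265:380]; uv=np.c_[u.ravel(),v.ravel()]; r=rays(c,uv)
P=c[2]+r*dp[v.ravel(),u.ravel()][:,None]
t=P[(P[:,2]>.085)&(P[:,2]<.115)]; print("rim pts",len(t),np.median(t[:,2]),cv2.minEnclosingCircle(t[:,:2].astype(np.float32)),t[:,:2].mean(0))
t=P[(P[:,2]>.02)&(P[:,2]<.04)]; print("stand",len(t),np.median(t[:,2]),cv2.minEnclosingCircle(t[:,:2].astype(np.float32)))
w=cv2.resize(im[145:250,265:380,::-1],None,fx=5,fy=5,interpolation=cv2.INTER_CUBIC); cv2.imwrite("pics/w3c.png",w)
E
```

```text
[0.43205428 0.20971891 0.23241233] 0.04653284947463804
rim pts 655 0.09403469705360601 ((0.43766888976097107, 0.21357999742031097), 0.018814144656062126) [0.44208098 0.2137108 ]
stand 4404 0.029610526542121235 ((0.46137264370918274, 0.2087070196866989), 0.05225180462002754)
```

View pics/w3c.png

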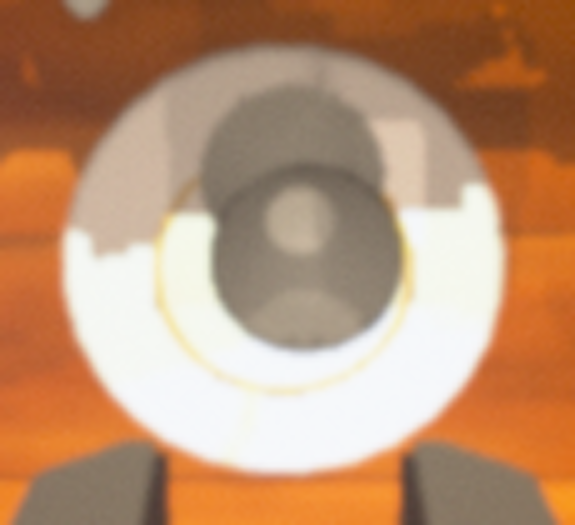

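The crop shows the foot circle centred at about (292,173), radius 90, the rim at about (308,257), radius 95, and the brass ring at about (284,268). I'll convert these to world positions.

```bash
python3 - <<'E'
from h import *
c=cal("wrist")
f=lambda x,y:(265+x/5-.5*.8,145+y/5-.4)
print("foot",onplane(c,[f(292,173),f(292,83),f(202,173),f(382,173)],.033))
print("rim",onplane(c,[f(308,257),f(308,162)],.1)); print("ring",onplane(c,[f(284,268)],.03))
E
```

```text
foot [[0.43639367 0.21226721 0.033     ]
 [0.41566643 0.21226216 0.033     ]
 [0.43636463 0.19175223 0.033     ]
 [0.43642249 0.2327839  0.033     ]]
rim [[0.43633746 0.21488877 0.1       ]
 [0.41808574 0.21483097 0.1       ]]
ring [[0.4599628  0.21041728 0.03      ]]
```

Foot at (0.436, 0.212), target (0.461, 0.209), so it needs about a 25 mm push along +x. I'll step back and come down behind it.

>>> arm_command([
  {"x": -0.096, "y": 0, "z": 0, "rx": 0, "ry": 0, "rz": 0, "claw": 184},
  {"x": -0.096, "y": 0, "z": 0, "rx": 0, "ry": 0, "rz": 0, "claw": 184},
  {"x": -0.096, "y": 0, "z": -0.08, "rx": 0, "ry": 0, "rz": 0, "claw": 184},
  {"x": -0.096, "y": 0, "z": -0.16, "rx": 0, "ry": 0, "rz": 0, "claw": 184},
  {"x": -0.096, "y": 0, "z": -0.24, "rx": 0, "ry": 0, "rz": 0, "claw": 184},
  {"x": -0.096, "y": 0, "z": -0.3, "rx": 0, "ry": 0, "rz": 0, "claw": 184},
  {"x": -0.096, "y": 0, "z": -0.34, "rx": 0, "ry": 0, "rz": 0, "claw": 184},
  {"x": -0.096, "y": 0, "z": -0.356, "rx": 0, "ry": 0, "rz": 0, "claw": 184},
  {"x": -0.096, "y": 0, "z": -0.356, "rx": 0, "ry": 0, "rz": 0, "claw": 184},
  {"x": -0.096, "y": 0, "z": -0.356, "rx": 0, "ry": 0, "rz": 0, "claw": 184},
])

```text
t: 2.02
tool_pos: [0.3839, 0.2114, 0.0555]
orientation: [-0.004, 3.141, 0.001]
force: [-0.0, 0.8, 0.7]
opening: 0.0258
gripper_force: 0.0
```

```bash
python3 - <<'E'
from h import *
for i in range(4): robot.read_camera("top")
s=robot.read_state(); print(s["t"],s["tool_pos"],s["opening"],abs(s["dq"]).max(),s["force"])
shot("wrist","w4")
E
```

```text
2.2167 [0.38526841 0.21125091 0.05655998] 0.02584232341561348 0.008904166563146722 [-0.57131033  0.05686165 -0.3170745 ]
```

View pics/w4.png

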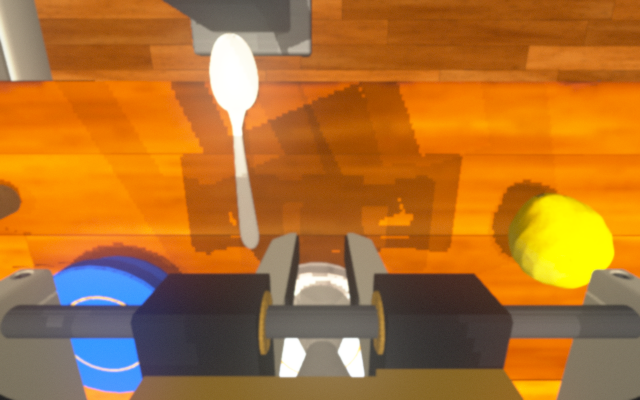

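Fingers are low behind the jigger with a 26 mm gap; the stand and jigger are visible between the fingertips at (320,270–360). Now a gentle push.

>>> arm_command([
  {"x": 0.02, "y": 0, "z": -0.004, "rx": 0, "ry": 0, "rz": 0, "claw": 184},
  {"x": 0.036, "y": 0, "z": -0.004, "rx": 0, "ry": 0, "rz": 0, "claw": 184},
  {"x": 0.042, "y": 0, "z": -0.004, "rx": 0, "ry": 0, "rz": 0, "claw": 184},
  {"x": 0.046, "y": 0, "z": -0.004, "rx": 0, "ry": 0, "rz": 0, "claw": 184},
  {"x": 0.05, "y": 0, "z": -0.004, "rx": 0, "ry": 0, "rz": 0, "claw": 184},
  {"x": 0.054, "y": 0, "z": -0.004, "rx": 0, "ry": 0, "rz": 0, "claw": 184},
  {"x": 0.058, "y": -0.001, "z": -0.004, "rx": 0, "ry": 0, "rz": 0, "claw": 184},
  {"x": 0.062, "y": -0.001, "z": -0.004, "rx": 0, "ry": 0, "rz": 0, "claw": 184},
  {"x": 0.066, "y": -0.002, "z": -0.004, "rx": 0, "ry": 0, "rz": 0, "claw": 184},
  {"x": 0.07, "y": -0.002, "z": -0.004, "rx": 0, "ry": 0, "rz": 0, "claw": 184},
])

```text
t: 3.1
tool_pos: [0.4189, 0.2094, 0.0526]
orientation: [0.002, -3.141, 0.0]
force: [-1.1, -0.0, -0.2]
opening: 0.0258
gripper_force: 0.3
```

```bash
cat > m.py <<'E'
from h import *
def meas():
    s=robot.read_state(); print(s["t"],s["tool_pos"],abs(s["dq"]).max(),s["force"])
    c=cal("wrist"); _,dp=robot.read_camera("wrist")
    v,u=np.mgrid[0:400,0:640]; ok=(dp.ravel()>0); uv=np.c_[u.ravel(),v.ravel()][ok]
    P=c[2]+rays(c,uv)*dp.ravel()[ok][:,None]
    P=P[np.hypot(P[:,0]-.461,P[:,1]-.209)<.056]
    for a,b in((.02,.034),(.034,.05),(.085,.112)):
        t=P[(P[:,2]>a)&(P[:,2]<b)]
        if len(t): print(a,len(t),t.min(0).round(4),t.max(0).round(4),cv2.minEnclosingCircle(t[:,:2].astype(np.float32)))
E
python3 - <<'E'
from m import *
robot.read_camera("top");robot.read_camera("top")
meas()
E
```

```text
3.2 [0.41906151 0.20944678 0.05261923] 0.006933776845106439 [-0.06491854 -0.34256999 -0.11716128]
0.02 2389 [0.4091 0.1605 0.02  ] [0.5018 0.2575 0.034 ] ((0.45751187205314636, 0.20871613919734955), 0.050766218453645706)
0.034 1577 [0.409  0.1857 0.034 ] [0.4501 0.2317 0.05  ] ((0.42628243565559387, 0.2088204324245453), 0.028276940807700157)
0.085 3075 [0.4086 0.1882 0.085 ] [0.4581 0.2318 0.112 ] ((0.42921730875968933, 0.20991241931915283), 0.029300358146429062)
```

Contact made (about 1 N). I'll continue to just short of the goal, then back off and check.

>>> arm_command([
  {"x": 0.004, "y": 0, "z": 0, "rx": 0, "ry": 0, "rz": 0, "claw": 184},
  {"x": 0.008, "y": 0, "z": 0, "rx": 0, "ry": 0, "rz": 0, "claw": 184},
  {"x": 0.012, "y": 0, "z": 0, "rx": 0, "ry": 0, "rz": 0, "claw": 184},
  {"x": 0.016, "y": 0, "z": 0, "rx": 0, "ry": 0, "rz": 0, "claw": 184},
  {"x": 0.02, "y": 0, "z": 0, "rx": 0, "ry": 0, "rz": 0, "claw": 184},
  {"x": 0.024, "y": 0, "z": 0, "rx": 0, "ry": 0, "rz": 0, "claw": 184},
  {"x": 0.028, "y": 0, "z": 0, "rx": 0, "ry": 0, "rz": 0, "claw": 184},
  {"x": 0.03, "y": 0, "z": 0, "rx": 0, "ry": 0, "rz": 0, "claw": 184},
  {"x": 0.03, "y": 0, "z": 0, "rx": 0, "ry": 0, "rz": 0, "claw": 184},
])

```text
t: 4.0
tool_pos: [0.4341, 0.2095, 0.0527]
orientation: [-0.002, 3.141, -0.0]
force: [-0.1, -0.5, -0.3]
opening: 0.0257
gripper_force: 0.0
```

>>> arm_command([
  {"x": -0.01, "y": 0, "z": 0, "rx": 0, "ry": 0, "rz": 0, "claw": 184},
  {"x": -0.05, "y": 0, "z": 0, "rx": 0, "ry": 0, "rz": 0, "claw": 184},
  {"x": -0.1, "y": 0, "z": 0, "rx": 0, "ry": 0, "rz": 0, "claw": 184},
  {"x": -0.1, "y": 0, "z": 0, "rx": 0, "ry": 0, "rz": 0, "claw": 184},
  {"x": -0.1, "y": 0, "z": 0.08, "rx": 0, "ry": 0, "rz": 0, "claw": 184},
  {"x": -0.1, "y": 0, "z": 0.16, "rx": 0, "ry": 0, "rz": 0, "claw": 184},
  {"x": -0.1, "y": 0, "z": 0.24, "rx": 0, "ry": 0, "rz": 0, "claw": 184},
  {"x": -0.1, "y": 0, "z": 0.32, "rx": 0, "ry": 0, "rz": 0, "claw": 184},
  {"x": -0.04, "y": 0, "z": 0.36, "rx": 0, "ry": 0, "rz": 0, "claw": 184},
  {"x": 0.02, "y": 0, "z": 0.36, "rx": 0, "ry": 0, "rz": 0, "claw": 184},
])

```text
t: 4.83
tool_pos: [0.4472, 0.211, 0.2405]
orientation: [-0.004, 3.13, 0.007]
force: [1.1, 0.3, 0.7]
opening: 0.026
gripper_force: 0.0
```

```bash
python3 - <<'E'
from m import *
for i in range(4): robot.read_camera("top")
print(robot.read_state()["tool_pos"])
c,im,dp=shot("wrist","w5"); C=proj(c,[[.461,.209,.03]])[0]; u0,v0=int(C[0])-57,int(C[1])-55; print(u0,v0)
cv2.imwrite("pics/w5c.png",cv2.resize(im[v0:v0+110,u0:u0+115,::-1],None,fx=5,fy=5,interpolation=cv2.INTER_CUBIC))
v,u=np.mgrid[v0:v0+110,u0:u0+115]; P=c[2]+rays(c,np.c_[u.ravel(),v.ravel()])*dp[v.ravel(),u.ravel()][:,None]
for a,b in((.085,.115),(.02,.04)):
    t=P[(P[:,2]>a)&(P[:,2]<b)]; print(a,cv2.minEnclosingCircle(t[:,:2].astype(np.float32)))
E
```

```text
[0.44378238 0.20926953 0.23207115]
263 134
0.085 ((0.45723944902420044, 0.21219502389431), 0.018615715205669403)
0.02 ((0.46136242151260376, 0.20876891911029816), 0.052186064422130585)
```

View pics/w5c.png

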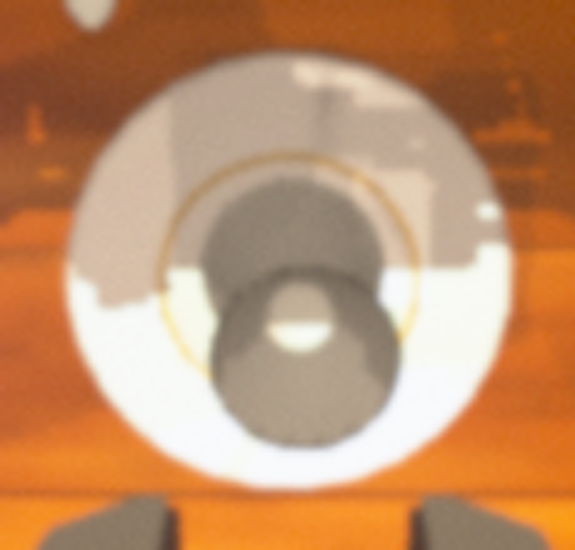

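The foot circle (292,266), radius 90, sits inside the ring (289,277), radius about 129: about 2.6 mm off centre with about 5 mm of margin. It is upright and the stand hasn't moved. I'll withdraw the hand and hand the job in.

>>> arm_command([
  {"x": -0.04, "y": 0, "z": 0.06, "rx": 0, "ry": 0, "rz": 0, "claw": 184},
  {"x": -0.08, "y": 0, "z": 0.12, "rx": 0, "ry": 0, "rz": 0, "claw": 184},
  {"x": -0.1, "y": 0, "z": 0.18, "rx": 0, "ry": 0, "rz": 0, "claw": 184},
  {"x": -0.1, "y": 0, "z": 0.2, "rx": 0, "ry": 0, "rz": 0, "claw": 184},
  {"x": -0.1, "y": 0, "z": 0.2, "rx": 0, "ry": 0, "rz": 0, "claw": 184},
  {"x": -0.1, "y": 0, "z": 0.2, "rx": 0, "ry": 0, "rz": 0, "claw": 184},
])

```text
t: 5.58
tool_pos: [0.3937, 0.2096, 0.3322]
orientation: [-0.003, 3.141, 0.0]
force: [0.1, -1.0, -1.4]
opening: 0.0257
gripper_force: 0.0
```

```bash
python3 -c "
from plant import robot
print(robot.read_state()['t'],robot.close_job())"
```

```text
the job is handed in; nothing more can be done
5.5833 None
```

The jigger's foot now stands upright inside the brass ring with about 5 mm to spare, the stand has not moved, nothing else was touched, the hand is clear, and the job was handed in at 5.6 s.

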